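Pin the index plate through the clamp arm and hold the pin

ROBOT

A 6-joint arm with a two-finger parallel gripper is mounted at the origin on the work surface. World frame = base frame: x ahead of the robot, y to its left, z up, the work surface at z = 0. Lengths are in mm, angles in rad, forces in N, time in s.
With the tool pointing down it reaches from about 325 to 850 mm from the base axis. Payload 4.4 kg.
Tool frame: the origin (TCP) lies on the centre line of the jaws, within the pads' length; the fingertips stand 25 mm ahead of it and the grasp point (between the pads) lies 6 mm ahead of it (tip_reach is the distance from the TCP to the fingertips, in mm); z points along the fingers, y is the line along which they close (so a half turn about z gives the same grasp; the last joint's range is limited). The gripper opens to 94 mm and grips with 3 to 60 N. Pads are 16 mm wide; open, the fingers measure 119 mm over their backs; the gripper's body (75 mm by 177 mm) begins 78 mm behind the grasp point.
Start: joints at [-1.393, 0.207, 1.542, -0, 1.393, -0.15], TCP at [185.115, -544.389, 230.447] pointing down, gripper open.
Joint ranges: [-2.73, 2.73], [-0.86, 2.22], [0.23, 2.46], [-1.11, 4.25], [0.08, 2.63], [-2.82, 2.82]. Speed limits (rad/s): [2.79, 2.79, 3.14, 3.14, 3.14, 3.14].

INTERFACE

Orientations are given as a rotation vector (axis times angle).
In Python, from bench import * gives the robot as it stands.
- The arm moves only by the shell command python3 -m pendant 'ROWS'. ROWS is a JSON object of lists of equal length, an entry for each row: "grip": the closure, from -1 (fully open) to 1 (shut), so that 0 is half open; "travel": the shift along the world's x, y, z in m, a list of three; "yaw": the turn about the world's z in degrees. A call has 1 to 8 rows; each row is the pose to reach, as a shift and turn from the pose commanded when the call began; what a row does not reach only later rows make up. A row lasts 1/10 s, in which the tool goes at most 50 mm and 8.59 degrees, less where a joint would pass 70% of its speed; a pose out of reach is approached as far as the arm can. A call with a gripper value outside its range is refused whole. The fingers move at their own pace and stop on an object; the grip force is fixed at half the most. Time passes only in rows, so rows that repeat a pose let the fingers close. It gives the time, the measured TCP pose, the force, the opening and the grip force at its end, in the units of the state.
- observe(): the state, without advancing time (a new reading comes with each control period).
- snapshot(name): name is "scene" or "top" or "wrist"; returns the picture (384x512x3 uint8, blue, green, red); there is no depth.
- camera_model(name): a dict with "vertical_fov" (degrees; the focal length in pixels is half the picture's height over the tangent of half this angle, whatever the lens; pixels are square), "cx", "cy" (the principal point, pixels), "eye" and "orientation" of the camera in the world. Camera axes: x right, y up, looking along -z (the intrinsics and any distortion apply to the point x, -y, -z); pixel columns grow to the right and rows downward; lengths in mm; the calibration is good to about 2 mm. A picture is of the moment at which its call begins: read the wrist's pose just before it. camera_model takes no time and is no camera call; for the wrist camera it gives the pose at the moment of the call.
- hand_in(): hands the job in; it is judged then, once.
The state is a dict: "t": time; "qpos": joint angles; "qvel": joint speeds; "effort": joint torques, N m; "ee_pos": TCP position; "tool_rot": TCP orientation; "ft_force": force on the tool from outside, world axes, zero at the start; "ft_torque": the same for the moment, N m; "grip_width": opening from 0.0 (shut) to 1.0 (fully open); "grasp_force": force on a finger pad.
Only numpy, scipy, OpenCV 4.12 (cv2) and the standard library are available. Lean on these libraries where they do the work, as an engineer would, in place of code of your own. Each camera call takes 0.05 s, during which the arm holds its last target. There are 200 camera calls.

TASK

Turn the index plate by its upright handle until it clicks home with its bushed hole squarely under the hole of the overhead clamp arm. Then take the longest pin, the plain one, out of the rack, thread it down through the hole of the clamp arm and on through the bush of the plate until its tip stands about 15 mm out below the bush, well clear of the foot underneath, and finish like that, still holding the pin: the clamp is open, so nothing but your grip keeps it up. Leave the other pins and everything else on the bench where they are.

Things in the scene. Friction and masses are not known exactly. Their poses are not given: they have to be found in the camera images.
- fixture: Indexing fixture, fixed: round grey foot 300 mm across, top 10 mm above the bench, with the round index plate over it and a column 160 mm from the centre at its own +y that carries an aluminium clamp arm back over the plate. Origin on the plate's axis at bench height, z up. The arm lies 90 to 115 mm above the bench, up to 40 mm wide; its thumbscrew sticks out 36 mm to +x.
- plate (a joint): Plate angle, rad, growing anticlockwise from above; 0 = home, bush under the arm's hole; starts at -1.4 to -0.4. Plate 236 mm across, top 60 mm above the bench; light friction (about 1 N at the handle), stays where left. A spring plunger drops between two lips of the rim every quarter turn: about 7 N at the handle to pass a lip, then it centres the plate by itself from within 0.06 rad.
- plate_handle (a point): Centre of the flat top of the plate's upright handle: a plain steel post 16 mm in diameter, 95 mm from the plate's axis, straight across from the bush. The top is 110 mm above the bench; the post is free down to a 24 mm collar whose top is 66 mm above the bench.
- clamp_hole (a point): Centre of the upper mouth of the hole in the clamp arm, 115 mm above the bench, 85 mm from the plate's axis. Upright through hole 13.5 mm in diameter, 25 mm long (down to 90 mm above the bench), in a block 36 mm by 40 mm.
- plate_bush (a point): Centre of the upper mouth of the plate's steel bush, 63 mm above the bench, 85 mm from the plate's axis; turns with the plate. Upright through bore 13.5 mm in diameter, 18 mm long (down to 45 mm above the bench); flange 28 mm across. Two nests with circuit boards, a quarter turn to either side, are part of the plate, 15 mm high.
- rack: Grey plastic pin rack, fixed, 190 mm by 50 mm, 55 mm tall, with three upright holes in a row 62 mm apart along its own x axis, 13.2 mm in diameter, floor 10 mm above the bench; a pin stands in each. Origin at the centre of the underside.
- pin: The pin to use: the longest, a plain round steel rod 12 mm in diameter and 160 mm long without a head, both ends rounded (the nose tapers over its last 8 mm to a 6.6 mm flat). It stands in any one of the rack's three holes, its top 170 mm above the bench. Origin at the centre of its lower end, z along the pin to its top. 0.11 to 0.18 kg.
- stub_pin: A plain steel pin of the same diameter, only 92 mm long, in another hole of the rack. Leave it. Origin at its lower end.
- headed_pin: A steel pin 112 mm long with a dark head 24 mm in diameter, in another hole of the rack. Leave it. Origin at its lower end.
- solder_reel: Reel of solder standing on its flange, 54 mm across, 39 mm tall. Leave it.
- tip_cleaner: Round dark tip-cleaner tin, 68 mm across, 40 mm tall. Leave it.
- flux_bottle: Small white bottle, 36 mm across, 85 mm tall. Leave it.
- screwdriver: Screwdriver lying on the bench, 160 mm long. Leave it.
- phone: Phone in a yellow case lying flat, 75 by 148 mm, 10 mm thick. Leave it.
- parts_tray: Black divided tray, 100 by 140 mm, 25 mm tall. Leave it.
There are look-alikes about, which are no part of the job. Several things have the shape of the rack; the one meant has the colours described above.

How it is judged:
By the outcome, as a careful person would: the job done as asked, in the order asked, and still so for the second after the job is handed in, while the arm keeps its last pose, push and grip.
It also fails if it takes over 61 s, if anything falls off the work surface, if the arm or the gripper's body presses on something with over 40 N, if the wrist force passes 120 N, or if a joint passes its speed limit or range.

## Working session

There is one attempt and no reset: what is moved stays moved. The work goes in short steps, Python scripts to look and compute and a shell command to move; the robot and the scene stay as the last step left them, time stands still between calls to the robot, and variables do not carry over. Pictures are saved under pics/ and viewed, at most 10 in all, crops included, and the job is handed in when it is done.

```bash
mkdir -p pics
cat > h.py <<'E'
from bench import *
import numpy as np, cv2
from scipy.spatial.transform import Rotation as R
def cam(n):
    c=camera_model(n); f=192/np.tan(np.radians(c["vertical_fov"])/2)
    o=np.array(c["orientation"],float)
    M=R.from_rotvec(o).as_matrix() if o.size==3 else o.reshape(3,3)
    return c,f,M,np.array(c["eye"],float)
def at(n,u,v,z,C=None):
    c,f,M,e=C or cam(n)
    d=M@np.array([(u-c["cx"])/f,-(v-c["cy"])/f,-1]); return e+d*(z-e[2])/d[2]
def px(n,p,C=None):
    c,f,M,e=C or cam(n); q=M.T@(np.array(p,float)-e); return c["cx"]-f*q[0]/q[2], c["cy"]+f*q[1]/q[2]
E
python3 - <<'E'
from h import *
for n in("scene","top"):
    print({k:v for k,v in camera_model(n).items()})
    cv2.imwrite(f"pics/{n}0.png",snapshot(n))
a=cv2.imread("pics/scene0.png");b=cv2.imread("pics/top0.png")
cv2.imwrite("pics/top0b.png",cv2.resize(b,(800,600),interpolation=3))
print(observe()); print(camera_model("wrist"))
E
```

```text
{'vertical_fov': 56.49360888211754, 'cx': 255.89944616666264, 'cy': 190.52611295441812, 'eye': array([1066.02942716,  436.39723109, 1081.21778523]), 'orientation': array([0.3401462 , 0.82862399, 2.24790825])}
{'vertical_fov': 46.306014175936774, 'cx': 243.17081143384453, 'cy': 190.42924845779297, 'eye': array([ 271.54441837, -144.49173288, 1770.43227834]), 'orientation': array([ 0.10483416, -0.11810877, -1.56453305])}
{'t': 0.1, 'qpos': array([-1.39348789e+00,  2.07359066e-01,  1.54277630e+00,  5.72999388e-06,
        1.39352384e+00, -1.50506232e-01]), 'qvel': array([-0.00027709, -0.00167561, -0.00200085,  0.00100552, -0.00044694,
        0.00023945]), 'effort': array([-1.01890955e-04, -3.71863747e+01, -2.82293880e+01,  7.00810784e-02,
        3.11639579e-02, -5.28930764e-05]), 'ee_pos': array([ 185.00302906, -543.71413447,  229.40960091]), 'tool_rot': array([-3.09744815e+00, -5.12288763e-01,  3.46205376e-05]), 'ft_force': array([-0.12690414, -0.07520489, -0.10763112]), 'ft_torque': array([ 0.0284885 ,  0.01146324, -0.03077048]), 'grasp_force': 0.0, 'grip_width': 0.9940865716129695}
{'vertical_fov': 67.38658956792534, 'cx': 252.7244595898723, 'cy': 184.22998016349783, 'eye': array([ 259.21226195, -518.6212682 ,  383.61319754]), 'orientation': array([-0.23370441,  0.16940721, -1.23541478])}
```

View pics/top0b.png

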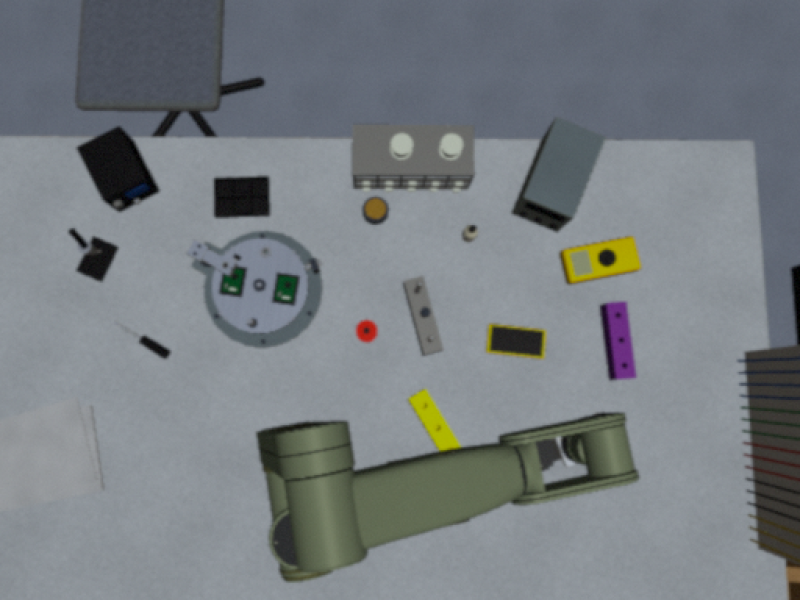

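View pics/scene0.png

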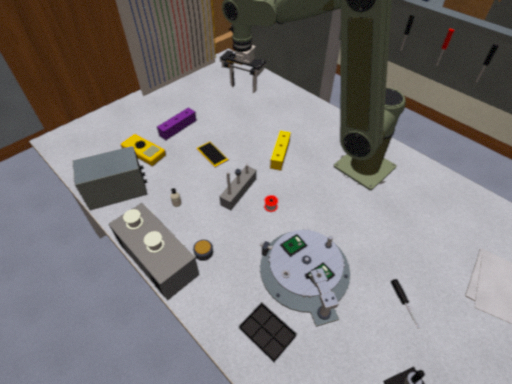

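Top view (800 px): fixture at (260,285), column at (195,250), handle probably (252,322), bush probably (265,252). Rack-shaped things are grey (422,315), yellow (435,420) and purple (620,340). The grey one with pins fits. An enlarged crop should confirm it.

Run:
```python
from h import *
a=cv2.imread("pics/scene0.png");b=cv2.imread("pics/top0.png")
def cr(i,x,y,w,h): return cv2.resize(i[y:y+h,x:x+w],(400,300),interpolation=2)
m=np.vstack([np.hstack([cr(b,118,145,100,75),cr(b,230,165,100,75)]),np.hstack([cr(a,250,225,120,90),cr(a,205,150,80,60)])])
cv2.imwrite("pics/m.png",m)
```

```text
(no output)
```

View pics/m.png

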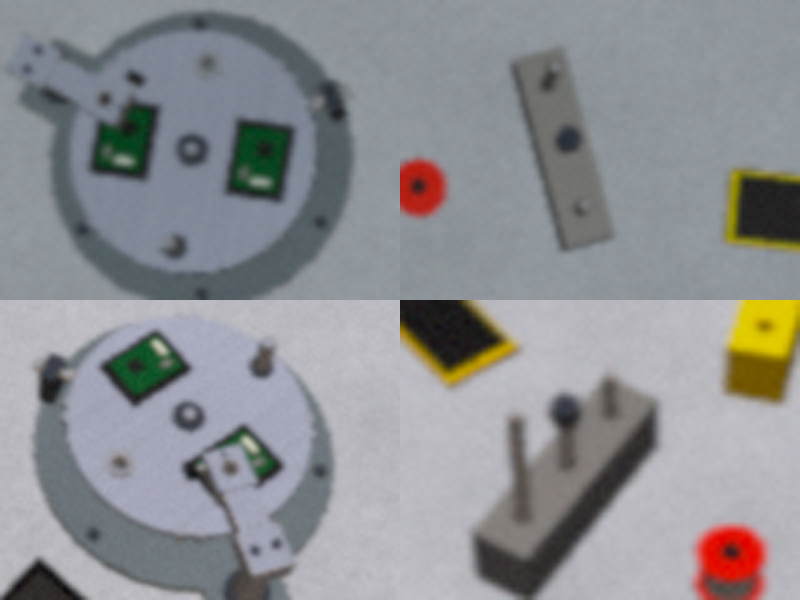

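Run:
```python
from h import *
P={"handle":((161,206),(329.5,238.5),110),"arm":((144.25,169.75),(319,275.1),115),"bush":((169.75,161),(286,273.6),63),
"hub":((166,182.5),(306.5,259.5),62),"pin":((230+152/4,165+68/4),(228.2,173.4),170),"pinbase":((230+147/4,165+80/4),(230,194.2),55)}
T,S=cam("top"),cam("scene")
for k,(t,s,z) in P.items(): print(k,at("top",*t,z,T).round(0),at("scene",*s,z,S).round(0))
for n,p in {"c1":(516,65),"c2":(563,47),"c3":(612,237),"c4":(565,249),"head":(568,139),"stub":(583,207)}.items():
  print(n,at("top",230+(p[0]-400)/4,165+p[1]/4,55 if n[0]=="c" else (122 if n=="head" else 102),T).round(0))
```

```text
handle [449. 147. 110.] [457. 153. 110.]
arm [585. 212. 115.] [584. 212. 115.]
bush [630. 126.  63.] [628. 125.  63.]
hub [545. 138.  62.] [543. 137.  62.]
pin [ 532. -247.  170.] [ 535. -244.  170.]
pinbase [ 538. -250.   55.] [ 534. -245.   55.]
c1 [ 553. -220.   55.]
c2 [ 571. -266.   55.]
c3 [ 387. -311.   55.]
c4 [ 375. -266.   55.]
head [ 473. -265.  122.]
stub [ 412. -280.  102.]
```

Hub (544,137). Clamp hole at 85 mm from it, direction 61°. Bush (629,126), handle about (452,149), so the plate is at about -1.2 rad. The grey rack holds the long pin at (534,-246), with the headed pin in the middle and the stub at the far end. All of this fits the given sizes. Moving to above the handle.

```bash
python3 -m pendant '{"grip":[-1,-1,-1,-1,-1,-1,-1,-1],"travel":[[0.017,0.043,0],[0.034,0.086,0],[0.051,0.129,0],[0.068,0.172,0],[0.085,0.215,0],[0.102,0.258,0],[0.119,0.301,0],[0.133,0.345,0]],"yaw":[-3,-6,-9,-12,-15,-18,-22,-26]}'
python3 -m pendant '{"grip":[-1,-1,-1,-1,-1,-1,-1,-1],"travel":[[0.017,0.043,0],[0.034,0.086,0],[0.051,0.129,0],[0.068,0.172,0],[0.085,0.215,0],[0.102,0.258,0],[0.119,0.301,0],[0.133,0.345,0]],"yaw":[0,0,0,0,0,0,0,0]}'
python3 - <<'E'
from h import *
o=observe();C=cam("wrist");i=snapshot("wrist");cv2.imwrite("pics/w1.png",i)
print(o["ee_pos"],R.from_rotvec(o["tool_rot"]).as_matrix()[:,1:].round(3),C[3])
print("handle pred",px("wrist",(452,149,110),C),"hub",px("wrist",(544,137,62),C))
np.save("c1.npy",np.array([C[2].ravel().tolist()+C[3].tolist()]))
cv2.imwrite("pics/w1b.png",cv2.resize(i,(800,600)))
E
```

```text
t: 0.9
ee_pos: [318.3, -197.5, 230.2]
tool_rot: [-3.135, 0.203, -0.0]
ft_force: [0.5, -0.4, -1.1]
grip_width: 1.002
grasp_force: 0.0
t: 1.7
ee_pos: [451.3, 147.6, 230.1]
tool_rot: [3.135, -0.197, -0.0]
ft_force: [0.8, -0.5, 0.2]
grip_width: 0.999
grasp_force: 0.0
[451.29299542 147.58631969 230.12424617] [[-0.125 -0.   ]
 [-0.992 -0.   ]
 [ 0.    -1.   ]] [529.02327941 138.17696022 384.28949182]
handle pred (np.float64(251.49813511330453), np.float64(185.8375163240638)) hub (np.float64(251.86065289954325), np.float64(89.68396222095802))
```

View pics/w1b.png

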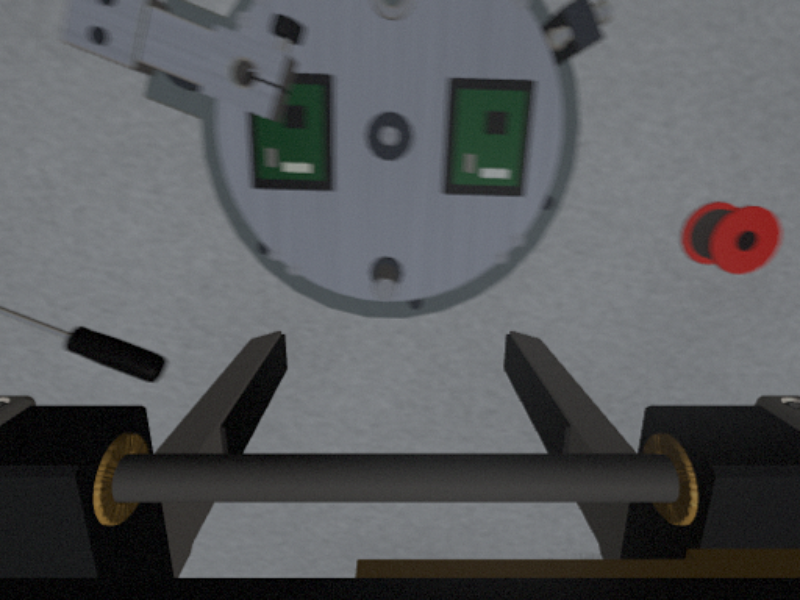

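Wrist view: handle top at (386,287)/1.5625, hub (389,136), clamp hole (244,73), all within a few mm of prediction.

Run:
```python
from h import *
C=cam("wrist")
for n,u,v,z in(("handle",386,287,110),("hub",389,136,62),("arm",244,73,115)): print(n,at("wrist",u/1.5625,v/1.5625,z,C).round(1))
h=np.array([543,138.5]);
```

```text
handle [456.1 159.7 110. ]
hub [548.6 147.1  62. ]
arm [587.8 221.5 115. ]
```

Run:
```python
from h import *
print(observe()["ee_pos"],observe()["t"],observe()["qvel"].round(3))
c=np.load("c1.npy")[0]; C=cam("wrist"); print(C[3],(C[2]-c[:9].reshape(3,3)).round(4))
print(px("wrist",(452,149,110),C))
C0=(C[0],C[1],c[:9].reshape(3,3),c[9:])
for n,u,v,z in(("handle",386,287,110),("hub",389,136,62),("arm",244,73,115)): print(n,at("wrist",u/1.5625,v/1.5625,z,C0).round(1))
```

```text
[452.48308817 153.45472077 230.23729954] 1.75 [-0.091 -0.064  0.068 -0.066  0.054 -0.17 ]
[530.02116017 143.46954849 384.47621813] [[ 0.0046  0.001  -0.0014]
 [-0.0006  0.006  -0.0047]
 [-0.0063  0.0008  0.0002]]
(np.float64(258.29809579398454), np.float64(186.36857059864857))
handle [454.8 153.1 110. ]
hub [547.  139.7  62. ]
arm [586.6 214.1 115. ]
```

```bash
python3 -m pendant '{"grip":[-1,-1,-1],"travel":[[0,0,0],[0,0,-0.03],[0,0,-0.03]],"yaw":[0,0,0]}'
python3 - <<'E'
from h import *
o=observe();C=cam("wrist");i=snapshot("wrist");cv2.imwrite("pics/w2.png",i)
print(o["qvel"].round(3)); 
for p in((454,151,110),(454,151,66),(546,139,62)): print(px("wrist",p,C))
x,y=px("wrist",(454,151,110),C);x=int(x)-50;y=int(y)-40
print(x,y);cv2.imwrite("pics/w2b.png",cv2.resize(i[y:y+75,x:x+100],(400,300),interpolation=2))
E
```

```text
t: 2.05
ee_pos: [447.7, 144.2, 196.8]
tool_rot: [3.133, -0.199, -0.013]
ft_force: [-0.5, -0.8, -1.1]
grip_width: 1.001
grasp_force: 0.0
[-0.01  -0.027 -0.039  0.004  0.04   0.002]
(np.float64(244.19545372529691), np.float64(190.1134773833732))
(np.float64(245.29232651282808), np.float64(177.3895257387966))
(np.float64(244.9077788167709), np.float64(81.25507091749839))
194 150
```

View pics/w2b.png

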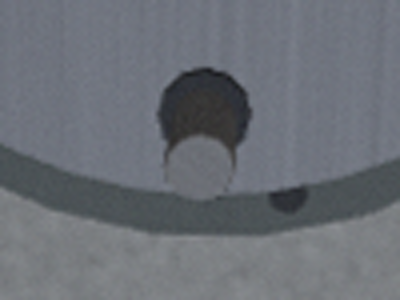

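Handle top found at crop (200,166), which is image (244,191.5), so the handle is at (453,151). Descending and gripping.

```bash
python3 -m pendant '{"grip":[-1,-1,-1,-1,-1],"travel":[[0.004,0.006,-0.03],[0.004,0.006,-0.06],[0.004,0.006,-0.085],[0.004,0.006,-0.103],[0.004,0.006,-0.103]],"yaw":[0,0,0,0,0]}';python3 -m pendant '{"grip":[1,1,1,1,1,1],"travel":[[0,0,0],[0,0,0],[0,0,0],[0,0,0],[0,0,0],[0,0,0]],"yaw":[0,0,0,0,0,0]}'
```

```text
t: 2.6
ee_pos: [453.3, 150.2, 95.9]
tool_rot: [3.134, -0.2, -0.008]
ft_force: [-0.3, -1.0, 0.3]
grip_width: 0.999
grasp_force: 0.0
t: 3.2
ee_pos: [455.2, 151.7, 97.7]
tool_rot: [-3.135, 0.198, -0.001]
ft_force: [0.9, 0.6, -0.4]
grip_width: 0.527
grasp_force: 0.0
```

```bash
python3 -m pendant '{"grip":[1,1,1,1,1,1,1],"travel":[[0,0,0],[0,0,0],[0,0,0],[0,0,0],[0,0,0],[0,0,0],[0,0,0]],"yaw":[0,0,0,0,0,0,0]}'
python3 - <<'E'
import numpy as np
from bench import observe
print(observe()["ee_pos"])
c=np.array([546,138.5]);r=95;a0=np.radians(172.5)
for d in range(0,73,4):
  a=a0+np.radians(d);p=c+r*np.array([np.cos(a),np.sin(a)]);p0=c+r*np.array([np.cos(a0),np.sin(a0)])
  print(d,(p-p0).round(1).tolist())
E
```

```text
t: 3.9
ee_pos: [455.0, 151.5, 97.4]
tool_rot: [3.135, -0.198, -0.0]
ft_force: [0.0, -0.9, -0.2]
grip_width: 0.164
grasp_force: 30.0
[455.04137544 151.51692845  97.37241743]
0 [0.0, 0.0]
4 [-0.6, -6.6]
8 [-0.8, -13.2]
12 [-0.5, -19.9]
16 [0.2, -26.4]
20 [1.4, -33.0]
24 [3.1, -39.4]
28 [5.2, -45.7]
32 [7.7, -51.8]
36 [10.7, -57.7]
40 [14.1, -63.4]
44 [17.8, -68.9]
48 [21.9, -74.1]
52 [26.4, -79.0]
56 [31.2, -83.6]
60 [36.4, -87.8]
64 [41.8, -91.6]
68 [47.4, -95.1]
72 [53.3, -98.1]
```

```bash
python3 -m pendant '{"grip":[1,1,1,1,1,1,1,1],"travel":[[-0.0006,-0.0066,0],[-0.0008,-0.0132,0],[-0.0005,-0.0199,0],[0.0002,-0.0264,0],[0.0014,-0.033,0],[0.0031,-0.0394,0],[0.0052,-0.0457,0],[0.0077,-0.0518,0]],"yaw":[4,8,12,16,20,24,28,32]}'
python3 -m pendant '{"grip":[1,1,1],"travel":[[0,0,0],[0,0,0],[0,0,0]],"yaw":[0,0,0]}'
```

```text
t: 4.7
ee_pos: [461.7, 100.0, 97.3]
tool_rot: [-3.066, -0.679, 0.004]
ft_force: [-2.5, 1.6, 2.3]
grip_width: 0.164
grasp_force: 30.0
t: 5.0
ee_pos: [461.9, 99.7, 97.3]
tool_rot: [3.068, 0.673, -0.003]
ft_force: [-4.9, -2.0, 3.9]
grip_width: 0.166
grasp_force: 30.0
```

```bash
python3 -m pendant '{"grip":[1,1,1,1,1,1,1],"travel":[[0.003,-0.0059,0],[0.0064,-0.0116,0],[0.0101,-0.0171,0],[0.0142,-0.0223,0],[0.0187,-0.0272,0],[0.0235,-0.0318,0],[0.0287,-0.036,0]],"yaw":[4,8,12,16,20,24,28]}'
python3 -m pendant '{"grip":[1,1,1],"travel":[[0.0027,-0.002,0],[0.0054,-0.0038,0],[0.0054,-0.0038,0]],"yaw":[2,4,4]}'
python3 -m pendant '{"grip":[1,1],"travel":[[0.0028,-0.0018,0],[0.0028,-0.0018,0]],"yaw":[2,2]}'
python3 -m pendant '{"grip":[1,1],"travel":[[0.0028,-0.0017,0],[0.0028,-0.0017,0]],"yaw":[2,2]}'
python3 - <<'E'
from h import *
C=cam("wrist");S=snapshot("scene");T=snapshot("top");cv2.imwrite("pics/s3.png",S);cv2.imwrite("pics/t3.png",T)
i=snapshot("wrist");cv2.imwrite("pics/w3.png",i);print(px("wrist",(546,139,62),C))
a=cv2.resize(i,(512,384))
def cr(i,x,y,w,h): return cv2.resize(i[y:y+h,x:x+w],(400,300),interpolation=2)
cv2.imwrite("pics/m3.png",np.vstack([np.hstack([cr(S,250,225,120,90),cr(T,118,145,100,75)]),cv2.resize(i[:200],(800,300))]))
E
```

```text
t: 5.7
ee_pos: [490.4, 63.8, 97.3]
tool_rot: [-2.811, -1.4, 0.004]
ft_force: [-5.8, -1.2, 5.1]
grip_width: 0.165
grasp_force: 30.0
t: 6.0
ee_pos: [493.2, 61.8, 97.2]
tool_rot: [-2.758, -1.49, 0.01]
ft_force: [-11.6, 3.0, 10.7]
grip_width: 0.165
grasp_force: 30.0
t: 6.2
ee_pos: [498.7, 58.3, 97.3]
tool_rot: [-2.736, -1.543, 0.003]
ft_force: [-1.3, -0.3, 1.0]
grip_width: 0.168
grasp_force: 30.0
t: 6.4
ee_pos: [502.7, 56.2, 97.3]
tool_rot: [2.709, 1.589, -0.0]
ft_force: [-1.2, -2.3, 1.0]
grip_width: 0.163
grasp_force: 30.0
(np.float64(248.0415975644257), np.float64(78.95852863413064))
```

View pics/m3.png

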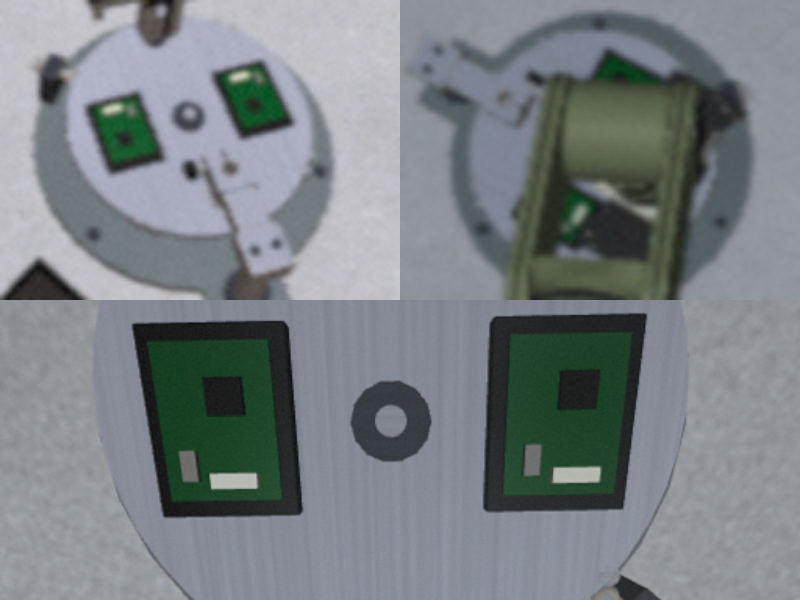

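The wrist force rose to about 12 N and then dropped to about 1 N, so the lip is passed and the plate is in the notch. Releasing lets it centre itself. I'll lift and check the angle.

```bash
python3 -m pendant '{"grip":[0,0,0,0,0,0,0],"travel":[[0,0,0],[0,0,0],[0,0,0],[0,0,0],[0,0,0.04],[0,0,0.08],[0,0,0.12]],"yaw":[0,0,0,0,0,0,0]}'
python3 -m pendant '{"grip":[0,0,0,0],"travel":[[-0.02,-0.02,0.04],[-0.03,-0.03,0.04],[-0.03,-0.03,0.04],[-0.03,-0.03,0.04]],"yaw":[0,0,0,0]}'
python3 - <<'E'
from h import *
import json
o=observe();C=cam("wrist");i=snapshot("wrist");cv2.imwrite("pics/w4.png",i);print(o["qvel"].round(3))
np.save("c4.npy",np.r_[C[2].ravel(),C[3]])
for p in((546,139,62),(586,213,115),(500,55,110)): print(px("wrist",p,C))
cv2.imwrite("pics/w4b.png",cv2.resize(i,(800,600),interpolation=2))
E
```

```text
t: 7.25
ee_pos: [502.2, 56.7, 218.5]
tool_rot: [-2.71, -1.589, 0.001]
ft_force: [1.3, -0.2, 0.4]
grip_width: 0.5
grasp_force: 0.0
t: 7.65
ee_pos: [471.8, 26.7, 256.2]
tool_rot: [-2.709, -1.587, 0.002]
ft_force: [0.1, 0.3, 0.3]
grip_width: 0.5
grasp_force: 0.0
[ 0.01   0.025  0.004 -0.002 -0.001  0.001]
(np.float64(261.5042200575235), np.float64(52.07836919525499))
(np.float64(262.4929090460572), np.float64(-65.20027929353091))
(np.float64(263.003426025699), np.float64(143.91220010533726))
```

View pics/w4b.png

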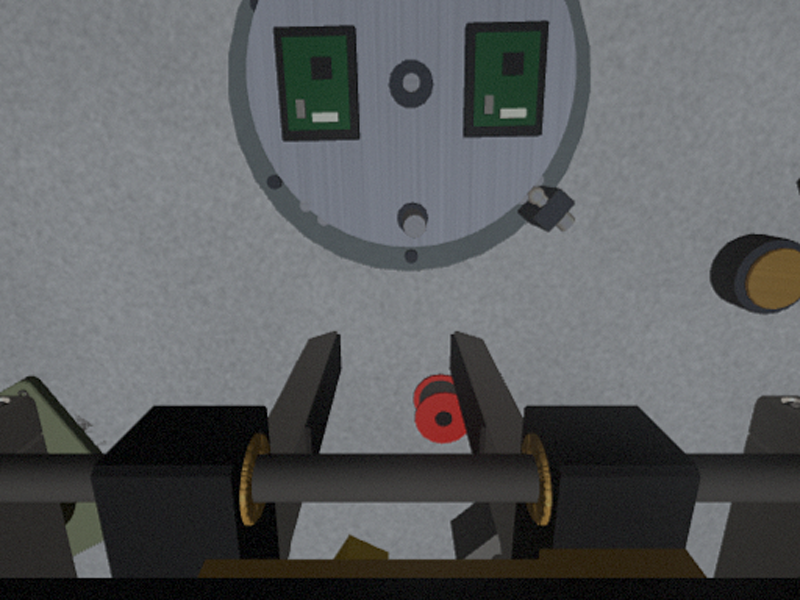

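Handle top at (414,224), hub at (411,83), consistent with home. I'll confirm through the clamp hole later. Going above the pin.

```bash
python3 -m pendant '{"grip":[0,0,0,0,0,0,0,0],"travel":[[0.009,-0.039,0],[0.018,-0.078,0],[0.027,-0.117,0],[0.036,-0.156,0],[0.045,-0.195,0],[0.054,-0.234,0],[0.062,-0.272,0],[0.062,-0.272,0]],"yaw":[-6,-12,-18,-24,-30,-36,-42,-45]}'
python3 -m pendant '{"grip":[0,0,0],"travel":[[0,0,0],[0,0,0],[0,0,0]],"yaw":[0,0,0]}'
python3 - <<'E'
from h import *
o=observe();C=cam("wrist");i=snapshot("wrist");cv2.imwrite("pics/w5.png",i);print(o["qvel"].round(3))
np.save("c5.npy",np.r_[C[2].ravel(),C[3]])
for p in((534.5,-246,170),(534.5,-246,55),(473,-263,122)): print(px("wrist",p,C))
cv2.imwrite("pics/w5b.png",cv2.resize(i,(800,600),interpolation=2))
E
```

```text
t: 8.5
ee_pos: [534.7, -249.3, 254.4]
tool_rot: [-3.112, -0.42, 0.004]
ft_force: [-0.6, 1.4, 0.7]
grip_width: 0.497
grasp_force: 0.0
t: 8.8
ee_pos: [534.4, -244.3, 256.5]
tool_rot: [-3.11, -0.434, 0.002]
ft_force: [0.5, 0.3, 0.2]
grip_width: 0.5
grasp_force: 0.0
[ 0.001 -0.013 -0.003 -0.002 -0.001  0.005]
(np.float64(254.89576409629373), np.float64(197.2841434171927))
(np.float64(254.31628183883356), np.float64(168.87704980218334))
(np.float64(254.07787407306535), np.float64(238.89164744460228))
```

View pics/w5b.png

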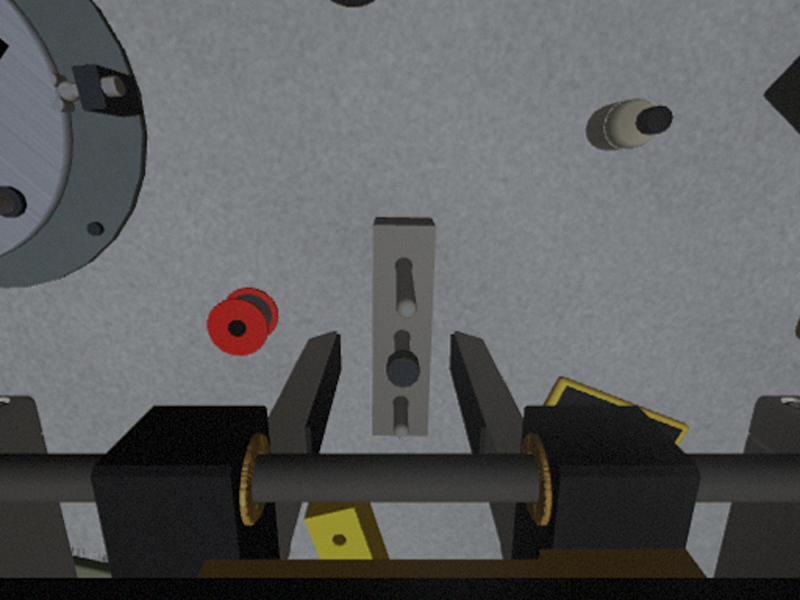

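Long pin top at (406,308), i.e. (259.8,197.1) px. The headed pin (402,368) and stub (402,430) are behind it, so this is the right pin in the grey rack.

Run:
```python
from h import *
c=np.load("c5.npy");C=cam("wrist");C=(C[0],C[1],c[:9].reshape(3,3),c[9:])
print(at("wrist",259.8,197.1,170,C),at("wrist",257.9,168.3,55,C),at("wrist",402/1.5625,368/1.5625,122,C),at("wrist",402/1.5625,430/1.5625,102,C))
c=np.load("c4.npy");C=(C[0],C[1],c[:9].reshape(3,3),c[9:])
for u,v,z in((414,222.5,110),(411,83,62)):print(at("wrist",u/1.5625,v/1.5625,z,C))
```

```text
[ 535.84256632 -250.09638712  170.        ] [ 536.45454935 -250.14706796   55.        ] [ 477.8502992  -265.26049575  122.        ] [ 417.89721473 -282.87698425  102.        ]
[502.5316261  55.3822644 110.       ]
[546.97702994 137.22614295  62.        ]
```

```bash
python3 -m pendant '{"grip":[0,0,0,0,0,0],"travel":[[0.0015,-0.0045,0],[0.0015,-0.0045,-0.03],[0.0015,-0.0045,-0.06],[0.0015,-0.0045,-0.09],[0.0015,-0.0045,-0.121],[0.0015,-0.0045,-0.121]],"yaw":[0,0,0,0,0,0]}'
python3 -m pendant '{"grip":[1,1,1,1,1,1,1],"travel":[[0,0,0],[0,0,0],[0,0,0],[0,0,0],[0,0,0],[0,0,0],[0,0,0]],"yaw":[0,0,0,0,0,0,0]}'
```

```text
t: 9.45
ee_pos: [532.8, -247.7, 131.6]
tool_rot: [-3.105, -0.431, 0.012]
ft_force: [0.1, 0.8, 1.1]
grip_width: 0.501
grasp_force: 0.0
t: 10.15
ee_pos: [536.6, -250.3, 137.6]
tool_rot: [3.111, 0.431, 0.002]
ft_force: [-0.5, 0.5, 5.0]
grip_width: 0.127
grasp_force: 30.0
```

```bash
python3 -m pendant '{"grip":[1,1,1,1,1,1,1,1],"travel":[[0,0,0.01],[0,0,0.025],[0,0,0.04],[0,0,0.06],[0,0,0.08],[0,0,0.1],[0,0,0.13],[0,0,0.135]],"yaw":[0,0,0,0,0,0,0,0]}'
python3 -m pendant '{"grip":[1,1],"travel":[[0,0,0],[0,0,0]],"yaw":[0,0]}'
```

```text
t: 10.95
ee_pos: [537.4, -251.0, 276.8]
tool_rot: [3.107, 0.431, 0.008]
ft_force: [0.2, -0.2, 0.0]
grip_width: 0.122
grasp_force: 30.0
t: 11.15
ee_pos: [535.1, -249.4, 270.2]
tool_rot: [-3.11, -0.431, 0.003]
ft_force: [-0.6, -0.5, -1.8]
grip_width: 0.119
grasp_force: 30.0
```

```bash
python3 -m pendant '{"grip":[1,1,1,1,1,1,1,1],"travel":[[0.004,0.035,0],[0.008,0.075,0],[0.013,0.115,0],[0.017,0.155,0],[0.021,0.195,0],[0.026,0.235,0],[0.03,0.27,0],[0.032,0.3,0]],"yaw":[0,0,0,0,0,0,0,0]}'
python3 -m pendant '{"grip":[1,1,1,1,1,1,1,1],"travel":[[0.004,0.035,0],[0.008,0.07,0],[0.012,0.105,0],[0.015,0.135,0],[0.017,0.155,0],[0.018,0.163,0],[0.018,0.163,0],[0.018,0.163,0]],"yaw":[0,0,0,0,0,0,0,0]}'
python3 - <<'E'
from h import *
o=observe();C=cam("wrist");i=snapshot("wrist");S=snapshot("scene");cv2.imwrite("pics/w6.png",i);cv2.imwrite("pics/s6.png",S)
print(o["qpos"].round(2),o["qvel"].round(3),o["ee_pos"]); np.save("c6.npy",np.r_[C[2].ravel(),C[3]])
p=o["ee_pos"]
for q in((586,213,115),(p[0],p[1],145)):print(px("wrist",q,C),px("scene",q))
x,y=map(int,px("wrist",(586,213,115),C));x-=50;y-=75
u,v=map(int,px("scene",(586,213,115)));u-=25;v-=40
print(x,y,u,v)
cv2.imwrite("pics/m6.png",np.hstack([cv2.resize(i[y:y+150,x:x+100],(400,600),interpolation=2),cv2.resize(S[v:v+75,u:u+50],(400,600),interpolation=2)]))
E
```

```text
t: 11.95
ee_pos: [566.6, 52.1, 269.0]
tool_rot: [-3.11, -0.433, 0.007]
ft_force: [-0.3, -0.2, -0.9]
grip_width: 0.124
grasp_force: 30.0
t: 12.75
ee_pos: [585.6, 212.0, 270.4]
tool_rot: [3.111, 0.43, -0.003]
ft_force: [-0.5, -0.0, -2.4]
grip_width: 0.122
grasp_force: 30.0
[ 0.21  0.28  1.37 -0.    1.5   1.5 ] [-0.014 -0.011 -0.004  0.001  0.    -0.   ] [585.59300325 212.0268099  270.38129508]
(np.float64(251.98833476965362), np.float64(176.78069527307215)) (np.float64(318.65210358199283), np.float64(275.7051336219599))
(np.float64(252.76875590969215), np.float64(184.6943835407185)) (np.float64(319.88727198612605), np.float64(270.53741930616616))
201 101 293 235
```

View pics/m6.png

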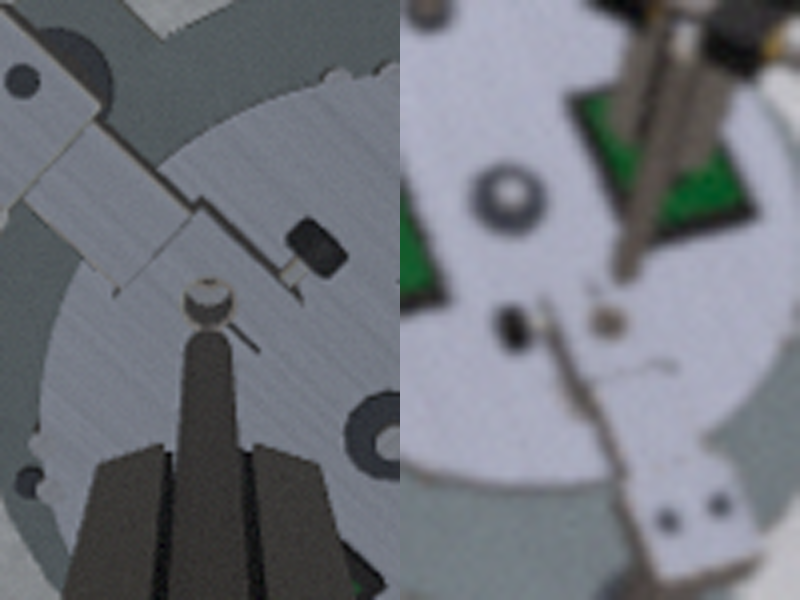

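Run:
```python
from h import *
c=np.load("c6.npy");C=cam("wrist");C=(C[0],C[1],c[:9].reshape(3,3),c[9:])
print("hole",at("wrist",253.25,176.5,115,C),at("scene",319,275.25,115))
print("tip",at("wrist",253,185.2,145,C),at("scene",321.25,269.75,145))
i=cv2.imread("pics/w6.png");S=cv2.imread("pics/s6.png")
cv2.imwrite("pics/m7.png",np.hstack([cv2.resize(i[160:205,238:268],(400,600),interpolation=2),cv2.resize(S[255:285,308:328],(400,600),interpolation=2)]))
```

```text
hole [586.68658575 211.74159952 115.        ] [584.1139304  212.78131257 115.        ]
tip [585.14617285 211.65880606 145.        ] [580.79008185 213.18190193 145.        ]
```

View pics/m7.png

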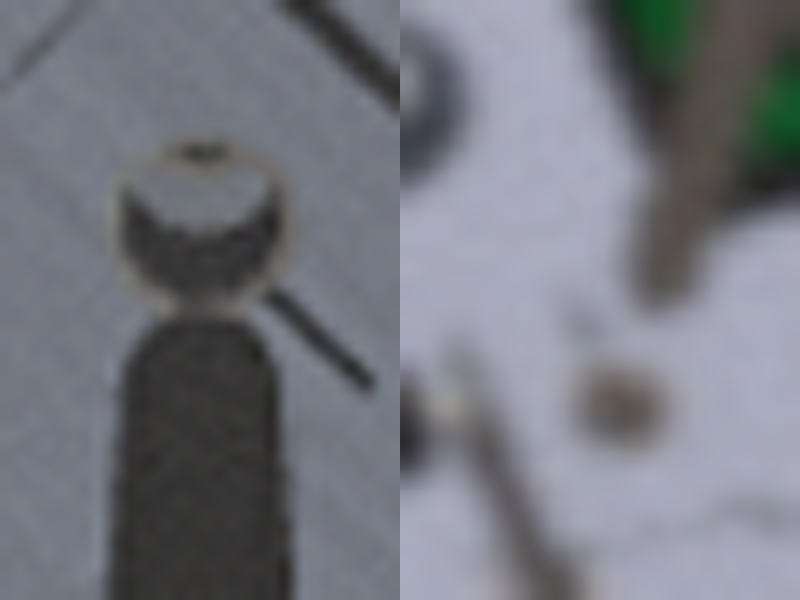

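Run:
```python
from h import *
c=np.load("c6.npy");C=cam("wrist");W=(C[0],C[1],c[:9].reshape(3,3),c[9:]);S=cam("scene")
from scipy.optimize import least_squares
def edge(n,C,t):  # nearest rim of nose flat as seen
    P=[px(n,(t[0]+3.3*np.cos(a),t[1]+3.3*np.sin(a),t[2]),C) for a in np.linspace(0,6.28,37)]; P=np.array(P)
    return np.array([P[:,0].mean(), P[:,1].min() if n=="wrist" else P[:,1].max()])
hw=at("wrist",253.2,176.8,115,W);hs=at("scene",319,275.4,115,S);print("hole",hw,hs)
for z in(141,143,145):
  o=[]
  for n,K,m in(("wrist",W,(253.1,183.9)),("scene",S,(321.1,270.1))):
    o.append(least_squares(lambda q:edge(n,K,(q[0],q[1],z))-m,[585,212]).x)
  print(z,"tip-hole",o[0]-hw[:2],o[1]-hs[:2])
```

```text
hole [586.34194103 211.70198315 115.        ] [584.49267134 213.08999531 115.        ]
141 tip-hole [-4.10306575 -0.95209368] [-7.1977315  -2.49912535]
143 tip-hole [-3.56774762 -0.79633664] [-6.16367803 -2.02315012]
145 tip-hole [-3.03242948 -0.64057959] [-5.12962455 -1.54717489]
```

The two views agree: the tip sits about 3.5 mm short in x and 1 mm short in y of the clamp hole. Correcting, then feeling the way in by force, since all ten pictures are used.

```bash
python3 -m pendant '{"grip":[1,1,1,1,1],"travel":[[0.0038,0.001,0],[0.0038,0.001,-0.012],[0.0038,0.001,-0.023],[0.0038,0.001,-0.023],[0.0038,0.001,-0.023]],"yaw":[0,0,0,0,0]}'
python3 -m pendant '{"grip":[1,1,1,1],"travel":[[0,0,-0.003],[0,0,-0.005],[0,0,-0.007],[0,0,-0.007]],"yaw":[0,0,0,0]}'
python3 -m pendant '{"grip":[1,1,1],"travel":[[0,0,-0.002],[0,0,-0.004],[0,0,-0.004]],"yaw":[0,0,0]}'
```

```text
t: 13.35
ee_pos: [589.2, 213.8, 247.2]
tool_rot: [3.112, 0.431, -0.004]
ft_force: [-0.0, 0.2, -1.1]
grip_width: 0.127
grasp_force: 30.0
t: 13.75
ee_pos: [589.7, 214.0, 241.2]
tool_rot: [3.112, 0.431, -0.001]
ft_force: [-0.2, 0.6, -1.2]
grip_width: 0.125
grasp_force: 30.0
t: 14.05
ee_pos: [589.6, 213.9, 237.0]
tool_rot: [3.112, 0.431, -0.001]
ft_force: [-0.3, 0.5, -2.2]
grip_width: 0.125
grasp_force: 30.0
```

```bash
python3 -m pendant '{"grip":[1,1,1,1],"travel":[[0,0,-0.003],[0,0,-0.006],[0,0,-0.008],[0,0,-0.008]],"yaw":[0,0,0,0]}'
python3 -m pendant '{"grip":[1,1,1,1],"travel":[[0,0,-0.003],[0,0,-0.006],[0,0,-0.008],[0,0,-0.008]],"yaw":[0,0,0,0]}'
```

```text
t: 14.45
ee_pos: [589.4, 213.7, 228.6]
tool_rot: [3.111, 0.431, -0.002]
ft_force: [-0.7, -1.1, -2.1]
grip_width: 0.121
grasp_force: 30.0
t: 14.85
ee_pos: [589.5, 213.8, 220.8]
tool_rot: [3.111, 0.431, -0.002]
ft_force: [-1.6, -1.4, -1.3]
grip_width: 0.123
grasp_force: 30.0
```

The tip is in the clamp hole at about 93 mm with no axial force. Continuing to just above the bush.

```bash
python3 -m pendant '{"grip":[1,1,1,1,1,1],"travel":[[0,0,-0.005],[0,0,-0.01],[0,0,-0.015],[0,0,-0.02],[0,0,-0.024],[0,0,-0.024]],"yaw":[0,0,0,0,0,0]}'
python3 -m pendant '{"grip":[1,1,1,1],"travel":[[0,0,-0.002],[0,0,-0.004],[0,0,-0.006],[0,0,-0.006]],"yaw":[0,0,0,0]}'
python3 -m pendant '{"grip":[1,1,1],"travel":[[0,0,-0.002],[0,0,-0.004],[0,0,-0.004]],"yaw":[0,0,0]}'
```

```text
t: 15.45
ee_pos: [589.4, 213.8, 196.1]
tool_rot: [3.112, 0.431, -0.002]
ft_force: [-2.5, -3.6, -4.7]
grip_width: 0.119
grasp_force: 30.0
t: 15.85
ee_pos: [589.5, 213.8, 191.4]
tool_rot: [3.111, 0.431, -0.001]
ft_force: [-4.0, -3.6, -0.2]
grip_width: 0.121
grasp_force: 30.0
t: 16.15
ee_pos: [589.5, 213.8, 187.4]
tool_rot: [3.111, 0.431, -0.001]
ft_force: [-2.9, -3.5, -0.5]
grip_width: 0.124
grasp_force: 30.0
```

```bash
python3 -m pendant '{"grip":[1,1,1,1],"travel":[[-0.0006,-0.0006,-0.002],[-0.0006,-0.0006,-0.004],[-0.0006,-0.0006,-0.006],[-0.0006,-0.0006,-0.006]],"yaw":[0,0,0,0]}'
python3 -m pendant '{"grip":[1,1,1,1],"travel":[[0,0,-0.003],[0,0,-0.006],[0,0,-0.008],[0,0,-0.008]],"yaw":[0,0,0,0]}'
```

```text
t: 16.55
ee_pos: [589.3, 213.6, 181.1]
tool_rot: [-3.112, -0.431, -0.0]
ft_force: [-2.2, -3.1, -0.2]
grip_width: 0.12
grasp_force: 30.0
t: 16.95
ee_pos: [589.2, 213.5, 172.7]
tool_rot: [-3.112, -0.431, 0.0]
ft_force: [-1.8, -1.4, -2.5]
grip_width: 0.12
grasp_force: 30.0
```

```bash
python3 -m pendant '{"grip":[1,1,1,1,1,1,1],"travel":[[0,0,-0.004],[0,0,-0.008],[0,0,-0.012],[0,0,-0.015],[0,0,-0.015],[0,0,-0.015],[0,0,-0.015]],"yaw":[0,0,0,0,0,0,0]}'
python3 - <<'E'
from h import *
W=cam("wrist");S=cam("scene");o=observe();print(o["ee_pos"],o["qvel"].round(3))
i=snapshot("wrist");T=snapshot("scene")
# where the pin meets the arm top, fingertip level, predicted pin top
print("entry",px("wrist",(586,212.5,115),W),"top pred",px("wrist",(588.5,213,190),W),px("scene",(588.5,213,190),S))
u,v=map(int,px("wrist",(586,212.5,115),W));g=cv2.cvtColor(i,6)
print(u,v);print(g[v-12:v+14,u-13:u+14:2])
E
```

```text
t: 17.65
ee_pos: [589.2, 213.5, 158.1]
tool_rot: [-3.112, -0.431, 0.0]
ft_force: [-1.8, -1.8, -2.1]
grip_width: 0.123
grasp_force: 30.0
[589.15331086 213.51296763 158.07644928] [-0.001 -0.003 -0.001 -0.002  0.003 -0.   ]
entry (np.float64(253.07179421082932), np.float64(219.49995560184533)) top pred (np.float64(253.70881046050272), np.float64(274.53669877359965)) (np.float64(321.72921846478096), np.float64(263.69482790475365))
253 219
[[127 131 130 127 126 122 124 126 123 124 128 124 125 126]
 [126 126 131 128 126 125 124 124 122 126 126 123 122 126]
 [129 125 132 127 126 126 116 114 123 126 126 128 124 123]
 [129 127 129 132 130 114  85  90 107 114 125 129 127 128]
 [120 124 122 129 114  56  51  51  64  86 118 126 121 116]
 [ 56 121 128 122  60  57  54  56  50  46  99 126  77  65]
 [ 58 109 122 103  52  54  54  55  54  58  71 106  75  59]
 [ 63  32  89  61  55  54  54  54  54  55  53  31  53  59]
 [ 59  35  92  51  55  57  56  53  57  57  57  37  52  62]
 [ 61  34  89  48  55  60  55  57  55  53  50  29  41  58]
 [ 59  34  72  47  55  56  55  52  56  54  56  33  39  62]
 [ 63  28  5
[... 173 characters left out ...]
6  39  54  53  55  47  52  58  53  56  29  36  60]
 [ 62  23  37  54  53  57  50  55  55  54  56  24  33  60]
 [ 59  22  37  55  54  55  57  55  54  57  55  25  28  62]
 [ 62  28  35  53  56  56  55  52  57  48  57  28  22  57]
 [ 61  24  33  51  53  55  56  55  51  53  57  25  25  62]
 [ 54  24  34  53  56  56  57  52  56  54  51  29  28  58]
 [ 48  27  29  51  53  53  53  53  52  52  56  26  25  53]
 [ 50  30  41  53  50  55  53  55  55  54  54  25  25  52]
 [ 44  24  41  50  54  54  51  56  55  56  53  32  27  56]
 [ 42  24  40  54  55  54  52  54  55  57  54  31  23  57]
 [ 41  24  42  53  54  56  52  58  55  55  50  32  25  60]
 [ 36  24  45  50  52  55  55  55  49  54  50  29  21  55]]
```

The pin runs through the clamp hole and the bush with the tip at about 30.7 mm. Axial force is only the pin's weight, the grip is 30 N and the arm is still. Handing in.

```bash
python3 -c "
from bench import *
print(hand_in())"
```

```text
the job is handed in; nothing more can be done
None
```

I turned the plate until it clicked home, threaded the long plain pin through the clamp arm and the bush with its tip about 15 mm below, and handed the job in at about 18 s still gripping it; the tip height is worked out from the arm's position and low contact forces, not seen directly.

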